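# Seat the inspection lens on the sample light box

## Task

At the shampoo-bottling bench, pick up the clear lens in the silver cell and set it down gently, without dropping it, flange down inside the black guards of the white light box, so that it rests level on all three brass pads and cannot rock. Leave the amber and green filters where they are, and let go of the lens.

Things in the scene. Friction and masses are not known exactly. Their poses are not given: they have to be found in the camera images.
- clear_lens: The clear lens: pale clear glass in a silver aluminium cell, standing on the bench, flange down. Round cell, 52 mm high, about 300 g: flange 80 mm in diameter, 12 mm thick, at the bottom; above it a barrel 50 mm in diameter (12 to 52 mm high) to grip; the glass domes 2.5 mm above it. Origin: centre of the flat underside; z up the barrel. Round, so yaw is free.
- amber_filter: Amber-orange glass in a black cell, not wanted; same shape and size as the clear lens: standing on the bench, flange down. Round cell, 52 mm high, about 300 g: flange 80 mm in diameter, 12 mm thick, at the bottom; above it a barrel 50 mm in diameter (12 to 52 mm high) to grip; the glass domes 2.5 mm above it. Origin: centre of the flat underside; z up the barrel. Round, so yaw is free.
- green_filter: Green glass in a black cell, not wanted; same shape and size as the clear lens: standing on the bench, flange down. Round cell, 52 mm high, about 300 g: flange 80 mm in diameter, 12 mm thick, at the bottom; above it a barrel 50 mm in diameter (12 to 52 mm high) to grip; the glass domes 2.5 mm above it. Origin: centre of the flat underside; z up the barrel. Round, so yaw is free.
- mount: Fixed white light box, 156 mm square, top 38 mm above the bench. On it three brass pads on a 27 mm radius, tops at 60 mm (the lens underside rests there), and outside them three curved black guards of inner radius 50 mm: 10 mm play round the flange. Their rims flare out, end 70 mm above the bench, below a seated flange's top. Origin: centre of the underside, below the pads' centre; z up.
Things that resemble listed ones, but are neither listed nor needed, are in the scene too. There is more than one size of the clear_lens; the job needs the middle-sized.

How it is judged:
At the end, for the whole second after the job is handed in: The clear lens rests on the mount, released, still and upright: axis within 13 mm of the mount centre, underside 57 to 62.5 mm above the bench, tilted under 0.04 rad, its weight on the mount. Amber and green filters within 30 mm of their starts (horizontal distance between clear_lens and mount below 0.013 m and z of clear_lens in the frame of mount between 0.057 and 0.0625 m and angle between clear_lens's own z axis and vertical below 0.04 rad and contact force between clear_lens and mount above 0.5 N and linear speed of clear_lens below 0.02 m/s and angular speed of clear_lens below 0.1 rad/s and distance of each of amber_filter, green_filter from where it was at the start of the episode below 0.03 m); the robot touches nothing.
It fails at once if the clear lens is dropped (falls freely faster than 0.5 m/s, about 13 mm of fall) (contact force between clear_lens and the fingers below 0.05 N and linear speed of clear_lens above 0.5 m/s).
It fails at once if the amber filter is moved more than 30 mm (distance of amber_filter from where it was at the start of the episode above 0.03 m).
It fails at once if the green filter is moved more than 30 mm (distance of green_filter from where it was at the start of the episode above 0.03 m).
It also fails if it takes over 32 s, if anything falls off the work surface, if the arm or the gripper's body presses on something with over 40 N, if the wrist force passes 120 N, or if a joint passes its speed limit or range.

## Robot

A 7-joint arm with a two-finger parallel gripper is mounted at the origin on the work surface. World frame = base frame: x ahead of the robot, y to its left, z up, the work surface at z = 0. Lengths are in m, angles in rad, forces in N, time in s.
With the tool pointing down it reaches from about 0.4 to 0.85 m from the base axis. Payload 10.4 kg.
Tool frame: the origin (TCP) lies at the very end of the fingers, on their centre line; the grasp point (between the pads) lies 19 mm behind it (manip.grip_point_offset is the z of the grasp point in the tool frame, in m); z points along the fingers, y is the direction in which the jaws open and shut (so a half turn about z gives the same grasp; the last joint's range is limited). The gripper opens to 85 mm and grips with 20 to 120 N. Pads are 22 mm wide; open, the fingers measure 114 mm over their backs; the gripper's body (76 mm by 85 mm) begins 54 mm behind the grasp point. The pads swing forward as they close: fully open they stand 13 mm farther back than shut.
Start: joints at [1.148, 0.332, -0.065, 1.46, 0.022, 1.35, -0.088], TCP at [0.243, -0.576, 0.231] pointing down, gripper open.
Joint ranges: [-2.6, 2.6], [-0.5, 2.12], [-1.47, 1.34], [0.16, 2.42], [-1.27, 4.41], [0.06, 2.06], [-2.6, 2.6]. Speed limits (rad/s): [2.22, 2.22, 2.79, 2.79, 3.14, 3.14, 3.14].

## Interface

Orientations are given as a unit quaternion [x, y, z, w].
In Python, from workcell import manip, camera, get_calibration, hand_in gives the robot as it stands.
- The arm moves only by the shell command python3 -m pendant 'ROWS' [FORCE]. ROWS is JSON, a list of rows, each a list of 5 numbers: the shift along the tool's x, y, z in units of 40 mm (1.0 is 40 mm), then the turn about the tool's z in units of 6 degrees (1.0 is 6 degrees), then the closure, from 0 (fully open) to 1 (shut). A call has 1 to 5 rows; each row is the pose to reach, as a shift and turn from the pose commanded when the call began, along the tool's axes at that moment; what a row does not reach only later rows make up. A row lasts 1/8 s, in which the tool goes at most 62.5 mm and 10.7 degrees, less where a joint would pass 70% of its speed; a pose out of reach is approached as far as the arm can. A call with a gripper value outside its range is refused whole. The fingers move at their own pace and stop on an object; FORCE is the grip in N (left out, the last holds). Time passes only in rows, so rows that repeat a pose let the fingers close. It gives the time, the measured TCP pose, the force and the opening at its end, in the units of the state.
- manip.get_obs(): the state, without advancing time (a new reading comes with each control period).
- camera(name): name is "scene" or "side" or "wrist"; returns (picture, depth): 420x560x3 uint8, red, green, blue; 420x560 float32, m along the optical axis (not along the pixel's ray), 0 where there is no reading.
- get_calibration(name): a dict with "vfov" (degrees; the focal length in pixels is half the picture's height over the tangent of half this angle, whatever the lens; pixels are square), "cx", "cy" (the principal point, pixels), "position" and "rotation" of the camera in the world. Camera axes: x right, y down, z forward; pixel columns grow to the right and rows downward; lengths in m; the calibration is good to about 2 mm. A picture is of the moment at which its call begins: read the wrist's pose just before it. get_calibration takes no time and is no camera call; for the wrist camera it gives the pose at the moment of the call.
- hand_in(): hands the job in, once; it reports no verdict.
The state is a dict: "clock": time; "joint_pos": joint angles; "joint_velocities": joint speeds; "tau": joint torques, N m; "position": TCP position; "ee_rot": TCP orientation; "ft_force": force on the tool from outside, world axes, zero at the start; "torque": the same for the moment, N m; "grip_width": opening from 0.0 (shut) to 1.0 (fully open).
Only numpy, scipy, OpenCV 4.12 (cv2) and the standard library are available. Lean on these libraries where they do the work, as an engineer would, in place of code of your own. Each camera call takes 0.05 s, during which the arm holds its last target.

## Working session

There is one attempt and no reset: what is moved stays moved. The work goes in short steps, Python scripts to look and compute and a shell command to move; the robot and the scene stay as the last step left them, time stands still between calls to the robot, and variables do not carry over. Pictures are saved under pics/ and viewed, and the job is handed in when it is done.

```bash
mkdir -p pics; ls; cat > h.py <<'E'
import numpy as np, cv2
from workcell import manip, camera, get_calibration
def shot(name,fn):
    c=get_calibration(name); im,d=camera(name)
    cv2.imwrite('pics/'+fn+'.png',im[:,:,::-1]); np.savez('pics/'+fn+'.npz',im=im,d=d,**{k:np.array(c[k]) for k in c if k in('vfov','cx','cy','position','rotation')})
    return im,d,c
def load(fn): return np.load('pics/'+fn+'.npz')
def f_(c): return 210/np.tan(np.radians(float(c['vfov']))/2)
def ray(c,u,v):
    f=f_(c); r=np.array([(u-c['cx'])/f,(v-c['cy'])/f,1.]); return np.array(c['rotation'])@r
def onplane(c,u,v,z):
    r=ray(c,u,v); p=np.array(c['position']); return p+r*(z-p[2])/r[2]
def cloud(c,d):
    v,u=np.mgrid[0:d.shape[0],0:d.shape[1]]; f=f_(c)
    P=np.stack([(u-c['cx'])/f*d,(v-c['cy'])/f*d,d],-1)
    return P@np.array(c['rotation']).T+np.array(c['position'])
E
python3 - <<'E'
from h import *
for n in('scene','side','wrist'):
    im,d,c=shot(n,n+'0'); print(n,c)
print(manip.get_obs()); print(manip.grip_point_offset)
E
```

```text
pics
scene {'vfov': 46.97691355843729, 'cx': 287.0857757314201, 'cy': 204.65307799117846, 'position': array([ 0.74193198, -0.42980738,  0.72794033]), 'rotation': array([ 0.91441497,  0.2447553 , -0.08705411, -0.31042178])}
side {'vfov': 51.6693909331659, 'cx': 279.6052429917238, 'cy': 206.69893841043154, 'position': array([0.45630789, 0.72237169, 0.45746003]), 'rotation': array([-0.02397679,  0.87338802, -0.48626221,  0.01294354])}
wrist {'vfov': 67.691522035427, 'cx': 275.64519880522903, 'cy': 211.75756445237906, 'position': array([ 0.30824861, -0.54760588,  0.3732169 ]), 'rotation': array([ 0.82495656, -0.54700062, -0.07859871,  0.11857167])}
{'clock': 0.15, 'joint_pos': array([ 1.14839756,  0.33270281, -0.0647195 ,  1.46071863,  0.0215788 ,
        1.34990173, -0.08851498]), 'joint_velocities': array([ 0.00088431, -0.00351729,  0.00062766, -0.00301614,  0.00046829,
       -0.00045983, -0.00013551]), 'tau': array([ 1.59109564e-03, -6.25825882e+01,  4.95097088e-02, -3.91850209e+01,
        1.61688728e-02,  7.57671922e-03,  8.96919488e-06]), 'position': array([ 0.24318241, -0.57545332,  0.23072788]), 'ee_rot': array([ 9.80084933e-01,  1.98578084e-01, -1.11246796e-04, -5.06143098e-04]), 'ft_force': array([ 0.47894379,  0.5403177 , -0.58949503]), 'torque': array([ 0.00184891, -0.05304463,  0.00903754]), 'grip_width': 0.9987569252997319}
-0.0187
```

Rotation is a quaternion; adapting the helper.

```bash
sed -i "s/np.array(c\['rotation'\])/Rm(c)/g; 2a from scipy.spatial.transform import Rotation\ndef Rm(c): return Rotation.from_quat(np.array(c['rotation'])).as_matrix()" h.py; cat h.py | head -8
```

```text
import numpy as np, cv2
from workcell import manip, camera, get_calibration
from scipy.spatial.transform import Rotation
def Rm(c): return Rotation.from_quat(np.array(c['rotation'])).as_matrix()
def shot(name,fn):
    c=get_calibration(name); im,d=camera(name)
    cv2.imwrite('pics/'+fn+'.png',im[:,:,::-1]); np.savez('pics/'+fn+'.npz',im=im,d=d,**{k:np.array(c[k]) for k in c if k in('vfov','cx','cy','position','rotation')})
    return im,d,c
```

View pics/scene0.png

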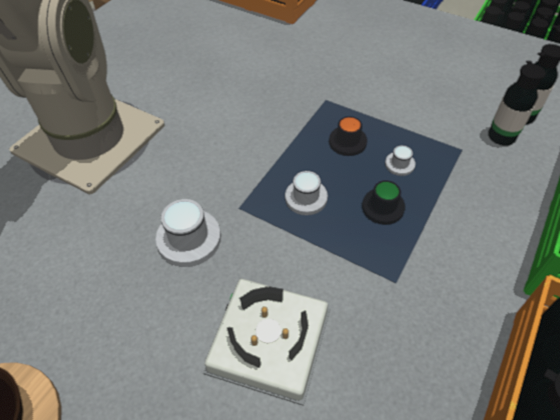

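View pics/side0.png

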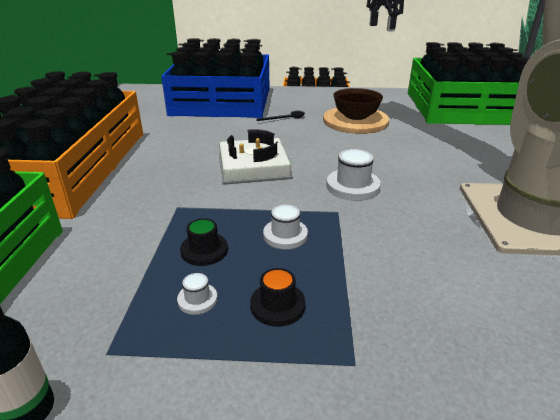

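View pics/wrist0.png

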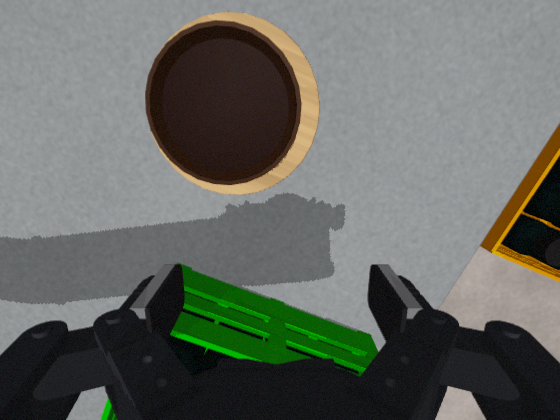

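Scene view: three silver clear cells, at (187,230) large, (306,192) medium and (402,160) small. The amber filter is at (348,135) and the green at (384,200), with the mount around (268,335). I'll measure them and enlarge a crop to confirm.

```bash
cat > m.py <<'E'
from h import *
for n,seeds in(('scene0',{'big':(187,230),'mid':(306,192),'small':(402,160),'amber':(348,135),'green':(384,200)}),('side0',{'big':(354,172),'mid':(285,225),'small':(197,293),'amber':(278,292),'green':(203,240)})):
    s=load(n); P=cloud(s,s['d']); 
    obj=((P[...,2]>0.006)&(s['d']>0)).astype(np.uint8)
    nl,L,st,ce=cv2.connectedComponentsWithStats(obj)
    for k,(u,v) in seeds.items():
        l=L[v,u]; m=L==l
        if m.sum()>8000 or l==0: print(n,k,'comp',m.sum());continue
        # outline of flange: min enclosing circle of its points
        Q=P[m]; q=Q[(Q[:,2]>0.008)&(Q[:,2]<0.0155)][:,:2].astype(np.float32)
        (c,r)=cv2.minEnclosingCircle(q)
        t=Q[Q[:,2]>np.percentile(Q[:,2],90)-.004]
        print(n,k,'flange circ',np.round(c,4),'dia',round(2*r,4),'ztop',np.round(np.percentile(Q[:,2],[50,90,98]),4),'topmean',t.mean(0).round(4))
s=load('scene0');cv2.imwrite('pics/crop0.png',cv2.resize(s['im'][120:280,140:440,::-1],None,fx=2.6,fy=2.6,interpolation=2))
cv2.imwrite('pics/crop1.png',cv2.resize(s['im'][270:410,190:350,::-1],None,fx=4,fy=4,interpolation=2))
E
python3 m.py
```

```text
scene0 big flange circ [ 0.3431 -0.1031] dia 0.1154 ztop [0.0372 0.0767 0.0784] topmean [ 0.3445 -0.1045  0.0758]
scene0 mid flange circ [0.4801 0.0827] dia 0.0824 ztop [0.0258 0.0534 0.0549] topmean [0.4809 0.0828 0.0526]
scene0 small flange circ [0.6032 0.2534] dia 0.0591 ztop [0.0209 0.0387 0.0401] topmean [0.6032 0.2526 0.0379]
scene0 amber flange circ [0.4828 0.2593] dia 0.0825 ztop [0.0268 0.0533 0.0548] topmean [0.4845 0.2584 0.0524]
scene0 green flange circ [0.617  0.1353] dia 0.0814 ztop [0.0264 0.0532 0.055 ] topmean [0.617  0.1351 0.0524]
side0 big flange circ [ 0.3459 -0.0943] dia 0.1132 ztop [0.0356 0.0769 0.079 ] topmean [ 0.3448 -0.0957  0.0768]
side0 mid flange circ [0.4818 0.0862] dia 0.0815 ztop [0.0264 0.0543 0.0556] topmean [0.481  0.089  0.0538]
side0 small flange circ [0.6036 0.2565] dia 0.059 ztop [0.0201 0.0398 0.0409] topmean [0.6031 0.2582 0.0392]
side0 amber flange circ [0.4843 0.262 ] dia 0.081 ztop [0.0255 0.0543 0.0555] topmean [0.4845 0.2644 0.0537]
side0 green flange circ [0.6174 0.1397] dia 0.081 ztop [0.0261 0.0541 0.0555] topmean [0.6168 0.1414 0.0536]
```

View pics/crop0.png

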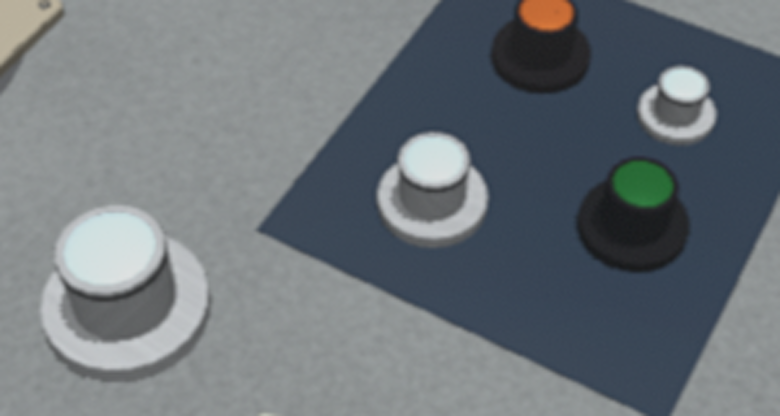

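View pics/crop1.png

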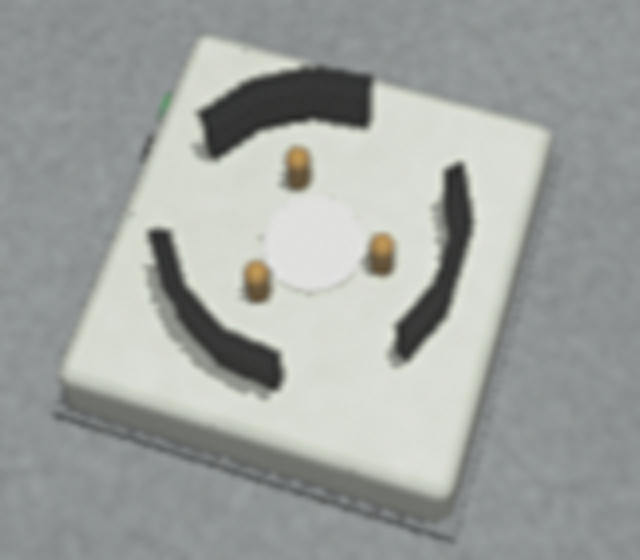

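```bash
python3 - <<'E'
from h import *
from scipy.spatial.transform import Rotation as R
for n in('scene0','side0'):
    s=load(n); P=cloud(s,s['d']); 
    m=(abs(P[...,0]-.54)<.13)&(abs(P[...,1]+.16)<.13)&(s['d']>0)
    t=m&(abs(P[...,2]-.038)<.004)&(s['im'].min(-1)>100)
    q=P[t]; print(n,t.sum(),q.mean(0), cv2.minAreaRect(q[:,:2].astype(np.float32)))
    im=s['im'].astype(int); b=m&(im[...,0]-im[...,2]>50)&(P[...,2]>.05)
    nl,L,st,ce=cv2.connectedComponentsWithStats(b.astype(np.uint8))
    for i in range(1,nl):
        if st[i,4]>5: print(ce[i].round(),st[i,4],P[L==i].mean(0).round(4), 'top',P[L==i][P[L==i][:,2]>.057].mean(0).round(4))
    g=m&(im.max(-1)<60)&(P[...,2]>.045)
    nl,L,st,ce=cv2.connectedComponentsWithStats(g.astype(np.uint8))
    for i in range(1,nl):
        if st[i,4]>20: print('guard',ce[i].round(),st[i,4],P[L==i].mean(0).round(4))
o=manip.get_obs(); print(R.from_quat(o['ee_rot']).as_matrix().round(4))
E
```

```text
scene0 7673 [ 0.57201703 -0.20091329  0.03784553] ((0.5666426420211792, -0.19367101788520813), (0.14875683188438416, 0.14919260144233704), 13.066747665405273)
[264. 310.] 26 [ 0.5484 -0.1748  0.0584] top [ 0.5481 -0.1745  0.059 ]
[285. 331.] 25 [ 0.5931 -0.1886  0.0586] top [ 0.593  -0.188   0.0592]
[254. 338.] 26 [ 0.5591 -0.2203  0.0581] top [ 0.5591 -0.2198  0.0588]
guard [261. 295.] 423 [ 0.5326 -0.158   0.0602]
guard [300. 337.] 199 [ 0.6168 -0.1879  0.0654]
guard [243. 351.] 229 [ 0.5578 -0.2453  0.064 ]
side0 1206 [ 0.5697111  -0.16726396  0.03871472] ((0.5670551061630249, -0.18791934847831726), (0.14901942014694214, 0.14949966967105865), 13.210214614868164)
[257. 140.] 21 [ 0.5591 -0.2143  0.0562] top [ 0.5591 -0.2149  0.0597]
[241. 146.] 17 [ 0.5939 -0.1824  0.0564] top [ 0.5942 -0.1827  0.0592]
[260. 147.] 10 [ 0.5483 -0.1622  0.0629] top [ 0.5483 -0.1622  0.0629]
guard [263. 143.] 488 [ 0.545  -0.1957  0.0578]
guard [231. 146.] 110 [ 0.6133 -0.1722  0.0602]
[[ 9.211e-01  3.892e-01 -4.000e-04]
 [ 3.892e-01 -9.211e-01  9.000e-04]
 [-0.000e+00 -1.000e-03 -1.000e+00]]
```

The medium cell at scene (306,192), on the mat, measures 82 mm across the flange and 55 mm high, which matches the listed 80/54.5 mm. The large one is 115 mm across and the small one 59 mm, so both are decoys. The crop shows pale clear glass in silver, which confirms it. Lens is at about (0.481, 0.085) and the mount at about (0.567, -0.191). Next I move to hover over the lens.

```bash
python3 -m pendant '[[1,-1.08,0,0,0],[2,-2.16,0,0,0],[3,-3.24,0,0,0],[4,-4.32,0,0,0],[5,-5.4,0,0,0]]'; python3 -m pendant '[[1,-1.08,0,0,0],[2,-2.16,0,0,0],[3,-3.24,0,0,0],[4,-4.32,0,0,0],[5,-5.4,0,0,0]]'; python3 -m pendant '[[1,-1.04,0,0,0],[1.9,-2.07,0,0,0],[1.9,-2.07,0,0,0],[1.9,-2.07,0,0,0]]'; python3 -c "
from h import *
im,d,c=shot('wrist','w1'); o=manip.get_obs(); print(o['position'],o['joint_pos'].round(2),Rotation.from_quat(o['ee_rot']).as_matrix().round(4), o['clock'])"
```

```text
clock: 0.78
position: [0.3438, -0.297, 0.2312]
ee_rot: [0.98, 0.199, -0.0, 0.0]
ft_force: [0.6, 0.2, -0.1]
grip_width: 1.0
clock: 1.4
position: [0.4438, -0.0203, 0.2314]
ee_rot: [0.98, 0.198, 0.0, 0.0]
ft_force: [0.0, -0.5, 0.3]
grip_width: 0.997
clock: 1.9
position: [0.4812, 0.0834, 0.231]
ee_rot: [0.98, 0.199, -0.0, 0.0]
ft_force: [-0.2, -1.0, -0.2]
grip_width: 1.001
[0.48121425 0.08271282 0.23104905] [ 0.47  0.09 -0.77  1.78  0.06  1.3  -1.48] [[ 9.216e-01  3.881e-01 -5.000e-04]
 [ 3.881e-01 -9.216e-01 -6.000e-04]
 [-7.000e-04  3.000e-04 -1.000e+00]] 1.95
```

View pics/w1.png

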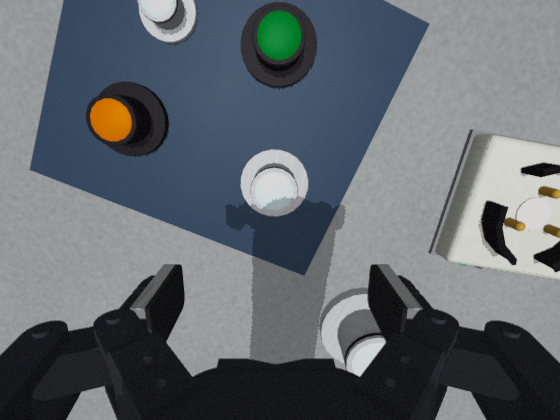

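The lens is fully visible at (274,183), between the fingers' columns (centre about 276). The large decoy is at the lower right (365,340). Now refining the lens position with the wrist view.

```bash
python3 - <<'E'
from h import *
s=load('w1'); P=cloud(s,s['d']); print(np.array(s['position']))
for k,(x,y) in dict(mid=(.481,.085),green=(.617,.138),amber=(.484,.26)).items():
    Q=P[(np.hypot(P[...,0]-x,P[...,1]-y)<.06)&(s['d']>0)]
    q=Q[(Q[:,2]>.008)&(Q[:,2]<.0155)][:,:2].astype(np.float32); print(k,cv2.minEnclosingCircle(q),len(q))
    t=Q[Q[:,2]>.048]; print(t.mean(0), cv2.minEnclosingCircle(t[:,:2].astype(np.float32)))
b=(abs(P[...,2]-.012)<.003); 
m=(P[...,2]<.02)&(s['d']>0); print('bench z',np.median(P[m][:,2]))
E
```

```text
[0.54631214 0.11136386 0.37352811]
mid ((0.4796862304210663, 0.08534543216228485), 0.03999423608183861) 1657
[0.48883182 0.09016777 0.29231736] ((0.4812855124473572, 0.08510018140077591), 0.060078125447034836)
green ((0.6162415146827698, 0.13735315203666687), 0.039950817823410034) 2278
[0.61579004 0.13735913 0.05288718] ((0.6159663796424866, 0.1373148411512375), 0.025216734036803246)
amber ((0.4836368262767792, 0.2605324685573578), 0.040130458772182465) 1833
[0.48418855 0.25969532 0.05253694] ((0.48335886001586914, 0.2607957720756531), 0.025536667555570602)
bench z 0.00029871155019156603
```

Lens centre is (0.4800, 0.0852), so the correction is tool y -2 mm, then down 213 mm.

```bash
python3 -m pendant '[[0,-0.05,1.2,0,0],[0,-0.05,2.4,0,0],[0,-0.05,3.5,0,0],[0,-0.05,4.2,0,0],[0,-0.05,4.6,0,0]]' 40;  python3 -m pendant '[[0,0,0.4,0,0],[0,0,0.72,0,0],[0,0,0.72,0,0],[0,0,0.72,0,0]]'; python3 -c "
from h import *
shot('side','s2')"
```

```text
clock: 2.58
position: [0.48, 0.0841, 0.046]
ee_rot: [0.98, 0.198, -0.001, 0.0]
ft_force: [-0.0, -1.1, 0.1]
grip_width: 0.999
clock: 3.08
position: [0.481, 0.0857, 0.019]
ee_rot: [0.98, 0.199, 0.0, 0.0]
ft_force: [-0.3, 0.4, 0.1]
grip_width: 0.999
```

View pics/s2.png

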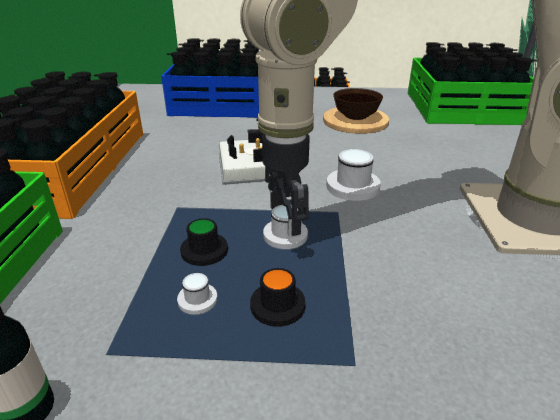

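The open jaws straddle the barrel at (285,220) without touching it. Closing now.

```bash
python3 -m pendant '[[0,0,0,0,0.3],[0,0,0,0,0.6],[0,0,0,0,1],[0,0,0,0,1],[0,0,0,0,1]]' 45; python3 -m pendant '[[0,0,0,0,1],[0,0,0,0,1],[0,0,-0.15,0,1],[0,0,-0.3,0,1],[0,0,-0.3,0,1]]'
```

```text
clock: 3.75
position: [0.4809, 0.0855, 0.019]
ee_rot: [0.98, 0.199, 0.0, 0.0]
ft_force: [-1.6, -0.1, 4.5]
grip_width: 0.572
clock: 4.38
position: [0.4809, 0.0856, 0.031]
ee_rot: [0.98, 0.199, 0.0, 0.0]
ft_force: [0.4, -0.7, -2.3]
grip_width: 0.575
```

```bash
python3 -m pendant '[[0,0,-0.6,0,1],[0,0,-1.4,0,1],[0,0,-2.3,0,1],[0,0,-3,0,1],[0,0,-3,0,1]]'; python3 - <<'E'
from h import *
shot('wrist','w3');shot('side','s3');shot('scene','c3')
a=[cv2.imread('pics/%s3.png'%k) for k in 'wsc']
cv2.imwrite('pics/m3.png',cv2.resize(np.hstack([a[0][150:420],a[1][0:270]]),(800,193)))
s=load('s3');cv2.imwrite('pics/s3c.png',cv2.resize(a[1][100:280,200:400],None,fx=3,fy=3,interpolation=2))
for n,pr in(('s3',1),('c3',1)):
    s=load(n);P=cloud(s,s['d']);im=s['im'].astype(int)
    m=(np.hypot(P[...,0]-.481,P[...,1]-.085)<.05)&(P[...,2]>.09)&(P[...,2]<.22)&(s['d']>0)
    br=m&(im.min(-1)>90)
    Q=P[br]; print(n,len(Q),Q.min(0),Q.max(0))
print(manip.get_obs()['position'],manip.get_obs()['ft_force'])
E
```

```text
clock: 5.0
position: [0.4818, 0.0858, 0.1521]
ee_rot: [0.98, 0.198, 0.002, 0.001]
ft_force: [0.0, 0.6, -2.4]
grip_width: 0.57
s3 1279 [0.44129312 0.05704164 0.13252576] [0.52005245 0.12765943 0.20093064]
c3 1099 [0.43942495 0.0434024  0.130251  ] [0.51912243 0.12214025 0.21958078]
[0.47990843 0.08530406 0.1492574 ] [ 0.12506885 -0.0737286  -2.61961311]
```

View pics/s3c.png

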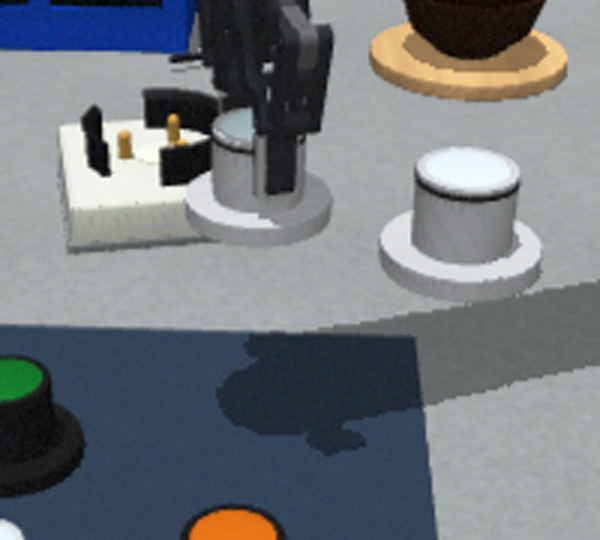

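View pics/w3.png

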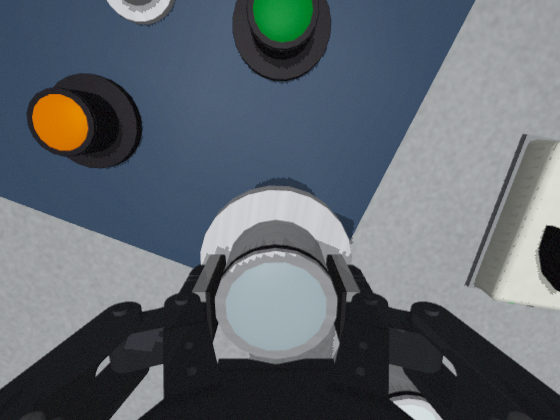

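The lens is held level and centred: jaw opening 0.57 ≈ 50 mm, force change about -2.5 N, about the lens's weight. The cell is at (275,305) in the wrist view, and its underside is at about 0.131 m with the TCP at 0.150. I move to a spot short of the mount to measure it with the wrist camera.

```bash
python3 -m pendant '[[-0.3,0.8,-0.3,0,1],[-0.8,2,-0.8,0,1],[-1.3,3.3,-1,0,1],[-1.8,4.6,-1,0,1],[-2.2,5.8,-1,0,1]]'; python3 -m pendant '[[-0.4,1,0,0,1],[-0.5,1.4,0,0,1],[-0.5,1.4,0,0,1],[-0.5,1.4,0,0,1]]'; python3 - <<'E'
from h import *
im,d,c=shot('wrist','w4');print(manip.get_obs()['position'],manip.get_obs()['ft_force'])
s=load('w4');P=cloud(s,d)
m=(abs(P[...,0]-.567)<.12)&(abs(P[...,1]+.19)<.12)&(d>0)
t=m&(abs(P[...,2]-.038)<.004)&(im.min(-1)>100)
q=P[t]; print(t.sum(), cv2.minAreaRect(q[:,:2].astype(np.float32)))
I=im.astype(int);b=m&(I[...,0]-I[...,2]>50)&(P[...,2]>.045)&(P[...,2]<.07)
nl,L,st,ce=cv2.connectedComponentsWithStats(b.astype(np.uint8))
for i in range(1,nl):
    if st[i,4]>5:
        p=P[L==i]; print(ce[i].round(),st[i,4],p[p[:,2]>.058].mean(0).round(4))
E
```

```text
clock: 5.78
position: [0.489, -0.1644, 0.1891]
ee_rot: [0.98, 0.198, -0.001, -0.0]
ft_force: [0.1, 0.7, -3.2]
grip_width: 0.575
clock: 6.28
position: [0.4934, -0.2197, 0.1901]
ee_rot: [0.98, 0.2, -0.0, -0.001]
ft_force: [0.3, 0.4, -1.6]
grip_width: 0.572
[ 0.49347154 -0.21977668  0.19030862] [ 0.2480621   0.01536648 -2.77387625]
22782 ((0.5660092830657959, -0.19233018159866333), (0.14836497604846954, 0.14859145879745483), 13.023603439331055)
[286.  78.] 114 [ 0.5918 -0.1866  0.0592]
[250. 123.] 98 [ 0.5475 -0.1727  0.0592]
[304. 133.] 99 [ 0.558  -0.2182  0.0592]
```

View pics/w4.png

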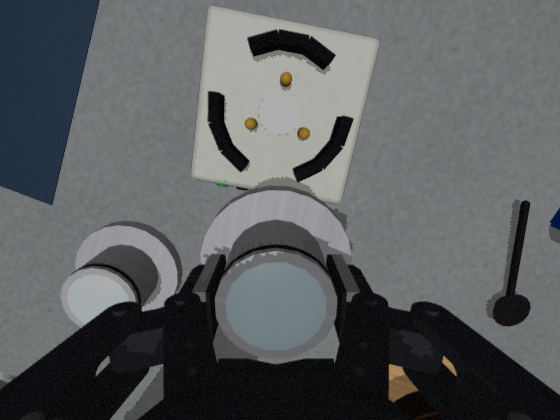

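The wrist view shows the whole mount. The pads at (286,78), (250,123) and (304,133) give centre (0.5658, -0.1925), and the box outline agrees to 0.3 mm. Moving over it: tool x +78 mm, y +3 mm, then down.

```bash
python3 -m pendant '[[0.8,0.03,0,0,1],[1.6,0.05,0,0,1],[1.94,0.07,0,0,1],[1.94,0.07,0,0,1],[1.94,0.07,0,0,1]]'; python3 -m pendant '[[0,0,0.6,0,1],[0,0,1.2,0,1],[0,0,1.7,0,1],[0,0,2.1,0,1],[0,0,2.1,0,1]]';  python3 - <<'E'
from h import *
shot('side','s5');shot('scene','c5');print(manip.get_obs()['position'],manip.get_obs()['ft_force'])
a=[cv2.imread('pics/%s5.png'%k) for k in 'sc']
cv2.imwrite('pics/m5.png',np.hstack([cv2.resize(a[0][60:200,180:340],(400,350)),cv2.resize(a[1][250:410,180:363],(400,350))]))
E
```

```text
clock: 6.95
position: [0.5649, -0.1946, 0.1905]
ee_rot: [0.98, 0.198, -0.0, 0.0]
ft_force: [0.5, -0.1, -2.9]
grip_width: 0.575
clock: 7.58
position: [0.565, -0.1941, 0.1054]
ee_rot: [0.98, 0.198, -0.001, -0.0]
ft_force: [-0.1, 0.3, -2.7]
grip_width: 0.579
[ 0.56617111 -0.19417778  0.10713007] [-0.87790565  0.5099276  -2.22012228]
```

View pics/m5.png

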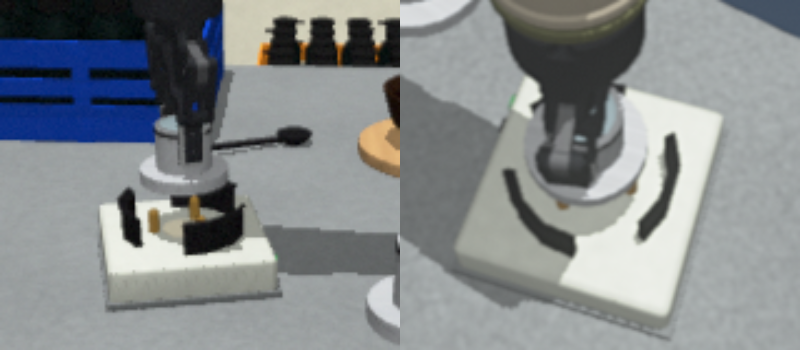

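The lens (left panel (183,165), right panel (587,140)) is centred above the guards and level. Trimming 1.5 mm, then lowering in small steps while watching the force.

```bash
python3 -m pendant '[[0.01,-0.04,0.2,0,1],[0.01,-0.04,0.4,0,1],[0.01,-0.04,0.55,0,1],[0.01,-0.04,0.6,0,1],[0.01,-0.04,0.6,0,1]]'; python3 -m pendant '[[0,0,0.025,0,1],[0,0,0.05,0,1],[0,0,0.05,0,1]]'
```

```text
clock: 8.3
position: [0.5656, -0.1925, 0.0824]
ee_rot: [0.98, 0.199, -0.0, -0.0]
ft_force: [-0.2, -0.2, -2.2]
grip_width: 0.571
clock: 8.68
position: [0.5655, -0.1925, 0.0805]
ee_rot: [0.98, 0.199, 0.0, 0.0]
ft_force: [-1.0, -0.2, -2.1]
grip_width: 0.574
```

```bash
python3 -m pendant '[[0,0,0.025,0,1],[0,0,0.025,0,1]]';python3 -m pendant '[[0,0,0.02,0,1],[0,0,0.02,0,1]]'
```

```text
clock: 8.93
position: [0.5655, -0.1925, 0.0795]
ee_rot: [0.98, 0.199, -0.0, 0.0]
ft_force: [-0.1, 0.0, -2.9]
grip_width: 0.573
clock: 9.18
position: [0.5656, -0.1925, 0.0789]
ee_rot: [0.98, 0.199, 0.0, 0.0]
ft_force: [-1.1, 0.2, -0.1]
grip_width: 0.572
```

```bash
python3 -m pendant '[[0,0,0.01,0,1],[0,0,0.01,0,1],[0,0,0.01,0,1]]'
```

```text
clock: 9.55
position: [0.5657, -0.1925, 0.0787]
ee_rot: [0.98, 0.199, 0.0, 0.0]
ft_force: [-3.0, -1.1, 5.2]
grip_width: 0.577
```

The force changed from -2.5 to +5 N, so the lens is on the pads, with TCP z at 0.0787 as predicted. Opening gradually.

```bash
python3 -m pendant '[[0,0,0,0,0.40],[0,0,0,0,0.35],[0,0,0,0,0.25],[0,0,0,0,0.1],[0,0,0,0,0]]' 20; python3 -m pendant '[[0,0,0,0,0],[0,0,0,0,0]]'; python3 - <<'E'
from h import *
shot('wrist','w6');shot('side','s6')
a=[cv2.imread('pics/%s6.png'%k) for k in 'sw']
cv2.imwrite('pics/m6.png',np.hstack([cv2.resize(a[0][60:200,180:340],(400,350)),cv2.resize(a[1],(400,350))]))
E
```

```text
clock: 10.18
position: [0.5656, -0.1925, 0.0783]
ee_rot: [0.98, 0.199, 0.0, 0.0]
ft_force: [0.3, -0.2, 0.1]
grip_width: 1.001
clock: 10.42
position: [0.5655, -0.1925, 0.0783]
ee_rot: [0.98, 0.199, 0.0, 0.0]
ft_force: [-0.7, -0.0, -0.3]
grip_width: 0.997
```

View pics/m6.png

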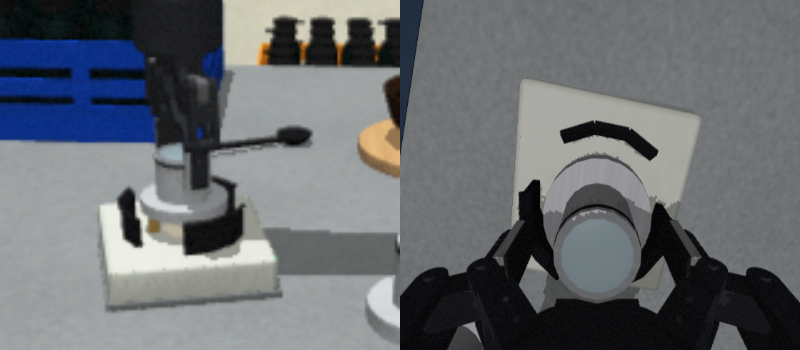

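The lens sits level inside the guards with the jaws clear on both sides. Rising, then backing off so the wrist camera can check.

```bash
python3 -m pendant '[[0,0,-0.3,0,0],[0,0,-0.9,0,0],[0,0,-1.8,0,0],[0,0,-2.8,0,0],[0,0,-3.6,0,0]]'; python3 -m pendant '[[-0.6,0,-0.3,0,0],[-1.3,0,-0.3,0,0],[-1.5,0,-0.3,0,0],[-1.5,0,-0.3,0,0]]'; python3 - <<'E'
from h import *
im,d,c=shot('wrist','w7');shot('side','s7');shot('scene','c7');print(manip.get_obs()['position'],manip.get_obs()['ft_force'])
for n in('w7','s7','c7'):
    s=load(n);P=cloud(s,s['d']);
    Q=P[(np.hypot(P[...,0]-.566,P[...,1]+.1925)<.046)&(s['d']>0)]
    fl=Q[(abs(Q[:,2]-.072)<.003)]; (cc,r)=cv2.minEnclosingCircle(fl[:,:2].astype(np.float32))
    A=np.c_[fl[:,:2]-fl[:,:2].mean(0),np.ones(len(fl))]; k=np.linalg.lstsq(A,fl[:,2],rcond=None)[0]
    tp=Q[(Q[:,2]>.108)&(Q[:,2]<.118)]; print(n,len(fl),'flange',cc,r,'tilt',k[:2].round(4),'z',k[2].round(4),'top',tp.mean(0).round(4),tp[:,2].max())
a=[cv2.imread('pics/%s7.png'%k) for k in 'sw']
cv2.imwrite('pics/m7.png',np.hstack([cv2.resize(a[0][60:200,180:340],(400,350)),cv2.resize(a[1],(400,350))]))
E
```

```text
clock: 11.15
position: [0.5658, -0.1923, 0.2251]
ee_rot: [0.98, 0.199, 0.001, 0.001]
ft_force: [-0.0, 0.1, -0.7]
grip_width: 1.001
clock: 11.65
position: [0.5104, -0.2159, 0.2348]
ee_rot: [0.98, 0.198, 0.0, 0.0]
ft_force: [-0.4, -0.6, 1.2]
grip_width: 1.001
[ 0.51096699 -0.21508082  0.23429385] [-0.20742885 -0.68514778 -0.36476647]
w7 2732 flange (0.5644112825393677, -0.1926862597465515) 0.03997274860739708 tilt [ 0.0017 -0.0012] z 0.0717 top [ 0.5649 -0.1926  0.1127] 0.11581438515722592
s7 243 flange (0.5660938620567322, -0.18925675749778748) 0.04028554633259773 tilt [-0.0031 -0.0255] z 0.0726 top [ 0.5654 -0.1851  0.1131] 0.11676466350157716
c7 1025 flange (0.5647672414779663, -0.1936967968940735) 0.04010988771915436 tilt [-0.002   0.0004] z 0.0717 top [ 0.5658 -0.1947  0.1125] 0.11659266158161852
```

View pics/m7.png

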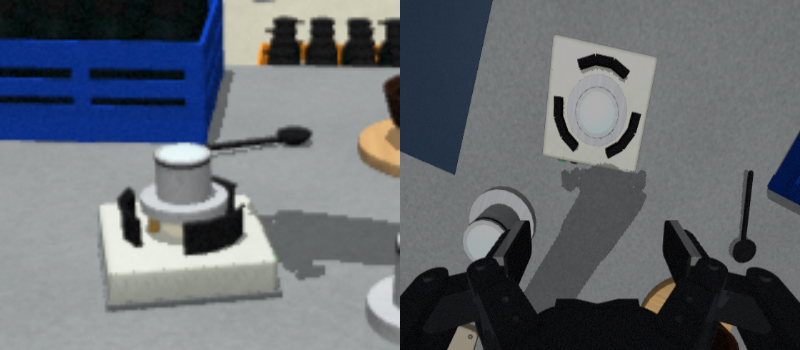

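View pics/c7.png

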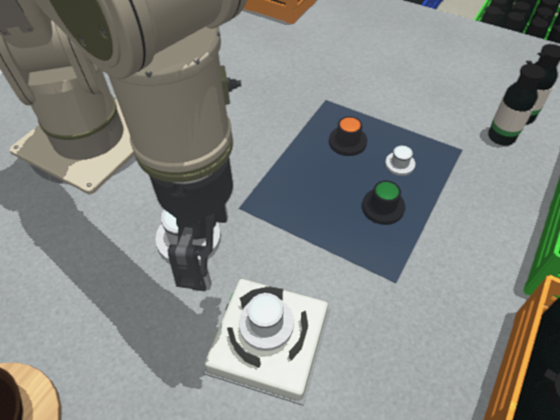

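The lens sits centred inside all three guards and level, and the amber (348,135) and green (384,200) filters are where they started. The arm is clear, so I'm handing in.

```bash
python3 -c "
from workcell import hand_in; print(hand_in())"
```

```text
the job is handed in; nothing more can be done
None
```

I picked up the middle-sized clear lens (82 mm flange measured), lowered it slowly onto the three brass pads until the wrist force showed contact, and let go. I then backed the arm clear and handed in at about 12 s; hand-in gives no verdict.

- **Position:** the wrist view puts the lens axis about 1.5 mm from the mount centre, against the 13 mm allowed. The flange top is at 71.7 mm, so the underside is about 59.7 mm above the bench.
- **Tilt:** it came out at about 0.002 rad in the wrist and scene views. The side view disagreed at about 0.026 rad, but from only 243 flange points seen at a shallow angle. Even that value is within the 0.04 rad limit.
- **Other checks:** the amber and green filters appear at the same pixels as at the start, and the gripper touches nothing. I did not test for rocking by pushing the lens, so that rests on the level and height measurements.

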